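Push a jammed core out of a sleeve with a push rod

ROBOT

A 7-joint arm with a two-finger parallel gripper is mounted at the origin on a cart in front of the work surface, level with it; the furniture and walls round the work are solid. World frame = base frame: x ahead of the robot, y to its left, z up, the work surface at z = 0. Lengths are in m, angles in rad, forces in N, time in s.
With the tool pointing down it reaches from about 0.4 to 0.85 m from the base axis. Payload 4.5 kg.
Tool frame: the origin (TCP) lies midway between the tips of the shut fingers; the grasp point (between the pads) lies 19 mm behind it (env.tcp_to_grasp is the distance from the TCP to the grasp point, in m); z points along the fingers, y is the direction in which the jaws open and shut (so a half turn about z gives the same grasp; the last joint's range is limited). The gripper opens to 85 mm and grips with 20 to 120 N. Pads are 22 mm wide; open, the fingers measure 114 mm over their backs; the gripper's body (76 mm by 85 mm) begins 54 mm behind the grasp point. The pads swing forward as they close: fully open they stand 13 mm farther back than shut.
Start: joints at [0.034, 0.689, -0.195, 1.565, 0.157, 0.902, -0.215], TCP at [0.625, 0, 0.231] pointing down, gripper open.
Joint ranges: [-3.01, 3.01], [-0.46, 2.08], [-1.47, 1.51], [0.13, 2.56], [-1, 4.14], [0.04, 2.09], [-2.66, 2.66]. Speed limits (rad/s): [2.57, 2.57, 3.14, 3.14, 3.14, 3.14, 3.14].

INTERFACE

Orientations are given as a unit quaternion [x, y, z, w].
In Python, from cell import env gives the robot as it stands. The module is installed in compiled form; this text tells all that it offers.
- The arm moves only by the tool play_rows, never from a script. Its argument "moves" is one flat list of numbers, 5 for each row, row after row: the shift along the tool's x, y, z each as a share of 20 cm, from -1 to 1, then the turn about the tool's z as a share of 45 degrees, from -1 to 1, then the opening, from 0 (shut) to 1 (fully open). A call has 1 to 5 rows; each row is the pose to reach, as a shift and turn from the pose measured when the call began, along the tool's axes at that moment; what a row does not reach only later rows make up. A row lasts 1/8 s, in which the tool goes at most 62.5 mm and 10.7 degrees, less where a joint would pass 70% of its speed; a pose out of reach is approached as far as the arm can. A call with a number of a shift or a turn outside -1 to 1 is refused whole. A call with a gripper value outside its range is refused whole. The fingers move at their own pace and stop on an object; "newtons" is the grip in N (left out, the last holds). Time passes only in rows, so rows that repeat a pose let the fingers close. It gives the time, the measured TCP pose, the force and the opening at its end, in the units of the state.
- env.get_state(): the state, without advancing time (a new reading comes with each control period).
- env.capture(name): name is "scene" or "side" or "wrist"; returns (picture, depth): 384x512x3 uint8, red, green, blue; 384x512 float32, m along the optical axis (not along the pixel's ray), 0 where there is no reading.
- env.camera_params(name): a dict with "fovy" (degrees; the focal length in pixels is half the picture's height over the tangent of half this angle, whatever the lens; pixels are square), "cx", "cy" (the principal point, pixels), "R" (3x3) and "t" (3): a world point X has camera coordinates R X + t. Camera axes: x right, y down, z forward; pixel columns grow to the right and rows downward; lengths in m; the calibration is good to about 2 mm. A picture is of the moment at which its call begins: read the wrist's pose just before it. camera_params takes no time and is no camera call; for the wrist camera it gives the pose at the moment of the call.
- env.hand_in(): hands the job in, once; it reports no verdict.
The state is a dict: "t": time; "joint_positions": joint angles; "joint_vel": joint speeds; "effort": joint torques, N m; "ee_pos": TCP position; "eef_rot": TCP orientation; "ft_force": force on the tool from outside, world axes, zero at the start; "torque": the same for the moment, N m; "finger_gap": opening from 0.0 (shut) to 1.0 (fully open).
Only numpy, scipy, OpenCV 4.12 (cv2) and the standard library are available. Lean on these libraries where they do the work, as an engineer would, in place of code of your own. Each camera call takes 0.05 s, during which the arm holds its last target.

TASK

A wooden core is jammed inside the steel sleeve of the bench cradle. Pick up the push rod by its square handle, push the core with the rod's thin end through the sleeve from the open end until it lies completely outside the sleeve in the run-out channel, then draw the rod out and lay it down flat on the bench. Never touch the core with the gripper, and leave the hammer, the steel block, the jar and the ring clamp where they are.

Things in the scene. Friction and masses are not known exactly. Their poses are not given: they have to be found in the camera images.
- cradle: plywood base board 246x90x12 mm screwed to the bench, carrying a level steel sleeve and, beyond it, a wooden run-out channel. Origin: on the bench surface under the base, 118 mm from its sleeve end and 128 mm from its channel end; +x is the push direction (sleeve's open mouth towards channel), z up. A brass boss with a small plunger stands on the sleeve, up to 89 mm above the bench
- entry (a point): centre of the sleeve's open mouth where the rod goes in, at x = -110 mm in the cradle frame, 52 mm above the bench; axes as the cradle. The sleeve runs level along x for 80 mm to the exit, bore 36 mm, outside 44 mm. Keep the rear of the rod clear of the grey mortar that stands on the bench about 0.64 m ahead of the robot base and 0.31 m to its right, 0.1 m from its middle
- exit (a point): centre of the sleeve's far mouth, on the bore axis, at x = -30 mm in the cradle frame. The channel runs on from here to x = 110 mm: flat floor 30 mm above the bench (4 mm below the lowest line of the bore), side rails 44 mm apart and 47 mm high, closed by an end stop 53 mm high
- core: dark wooden cylinder, diameter 33 mm, length 60 mm, 0.06 kg, jammed in the sleeve, its near face about 6 to 14 mm inside the open mouth. Origin: on its lowest line as it starts, mid length; x along its axis. A spring plunger in the sleeve 46 mm from the mouth presses on it with about 10 N; it takes about 8 to 16 N to push it, and it stays where it is left
- core_center (a point): centre of the core, on its axis 30 mm from either end
- rod: push rod lying flat on the bench, 215 mm long, 0.15 kg: square wooden handle 24x24x100 mm, with a round pale dowel of diameter 18 mm and length 115 mm in front. Origin: underside of the handle (as it starts), 35 mm behind the handle's front end, 65 mm ahead of its rear end; +x along the rod to the dowel's tip, z up at the start
- rod_grip (a point): point on the rod's axis inside the handle, 12 mm above its underside, 150 mm behind the dowel's tip; a good place to grip, across the handle (24 mm wide)
- rod_tip (a point): centre of the flat end of the dowel; axes as the rod
- hammer: light hammer with a thin wooden handle, 174 mm long and 10 mm high, lying on the bench; bystander. Origin: underside, mid length; the handle lies along y
- bench_block: black steel block 44x66x22 mm; bystander. Origin: centre of its underside
- sample_jar: small lidded jar, 46 mm wide, 58 mm tall; bystander. Origin: centre of its underside
- ring_clamp: wooden ring clamp 29x140x28 mm lying on the bench along its y; bystander. Origin: centre of its underside

How it is judged:
By the outcome, as a careful person would: the job done as asked, in the order asked, and still so for the second after the job is handed in, with the robot touching nothing.
It also fails if it takes over 56 s, if anything falls off the work surface, if the arm or the gripper's body presses on something with over 40 N, if the wrist force passes 120 N, or if a joint passes its speed limit or range.

## Working session

There is one attempt and no reset: what is moved stays moved. The work goes in short steps, Python scripts to look and compute and a tool call to move; the robot and the scene stay as the last step left them, time stands still between calls to the robot, and variables do not carry over. Pictures are saved under pics/ and viewed, and the job is handed in when it is done.

Besides the shell and the picture viewer there is one more tool, called as name(argument=value, ...), one argument or row to a line, values as JSON. play_rows: Moves the arm, as the interface text tells. Shift numbers are shares of 20 cm and turn numbers shares of 45 degrees, none past 1 either way. Its arguments: {"type":"object","properties":{"moves":{"type":"array"},"newtons":{"type":"number"}},"required":["moves"]}

```bash
mkdir -p pics; ls; cat > h.py <<'E'
import numpy as np,cv2
from cell import env
def cap(n,f):
    p=env.camera_params(n)
    im,d=env.capture(n)
    cv2.imwrite(f'pics/{f}.png',im[:,:,::-1]); np.savez(f'pics/{f}.npz',im=im,d=d,R=p['R'],t=p['t'],cx=p['cx'],cy=p['cy'],fovy=p['fovy'])
def ld(f):
    return dict(np.load(f'pics/{f}.npz'))
def world(q):
    d=q['d'];H,W=d.shape;f=H/2/np.tan(np.radians(q['fovy'])/2)
    v,u=np.mgrid[:H,:W]
    c=np.stack([(u-q['cx'])/f*d,(v-q['cy'])/f*d,d],-1)
    return (c-q['t'])@q['R']
def ray(q,u,v,z):
    f=q['d'].shape[0]/2/np.tan(np.radians(q['fovy'])/2)
    r=np.array([(u-q['cx'])/f,(v-q['cy'])/f,1])@q['R']; o=-q['t']@q['R']
    return o+r*(z-o[2])/r[2]
def crop(f,x0,y0,x1,y1,s,out):
    im=cv2.imread(f'pics/{f}.png')[y0:y1,x0:x1]
    cv2.imwrite(f'pics/{out}.png',cv2.resize(im,None,fx=s,fy=s,interpolation=cv2.INTER_CUBIC))
def st():
    s=env.get_state()
    for k in ['t','joint_positions','ee_pos','eef_rot','ft_force','finger_gap']: print(k,np.round(s[k],4))
E
python3 - <<'E'
from h import *
st()
for n in ['scene','side','wrist']:
    cap(n,n+'0'); q=ld(n+'0'); print(n,-q['t']@q['R'],q['R'][2],q['fovy'])
E
```

```text
pics
t 0.0
joint_positions [ 0.0338  0.69   -0.1945  1.5663  0.1573  0.9025 -0.2151]
ee_pos [ 6.243e-01 -1.000e-04  2.305e-01]
eef_rot [ 7.071e-01  7.071e-01 -7.000e-04 -6.000e-04]
ft_force [-0.8351 -0.5111 -0.2927]
finger_gap 0.999
scene [0.1395529  0.82384161 0.79960119] [ 0.35782573 -0.70343867 -0.61411301] 48.09449972953468
side [-0.0254094  -0.94938582  0.54975795] [ 0.4928493   0.76621389 -0.41232977] 43.21199130563073
wrist [0.62388385 0.07655477 0.37291349] [-0.00114199 -0.29490433 -0.9555261 ] 59.25173474614443
```

View pics/scene0.png

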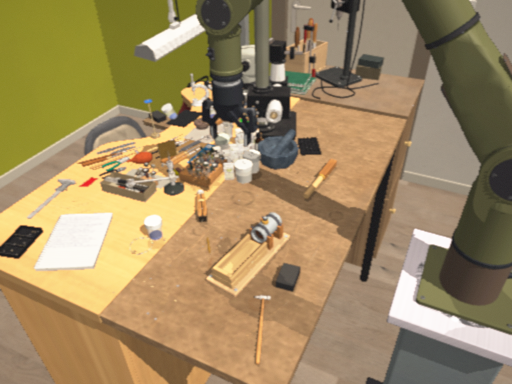

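View pics/side0.png

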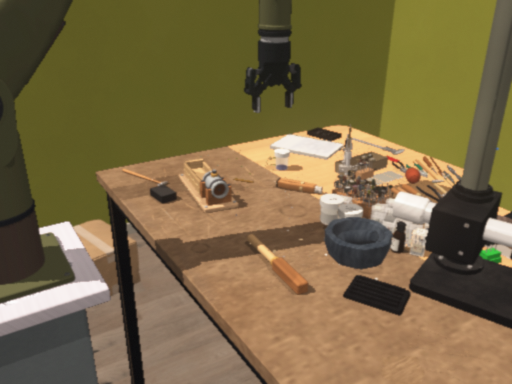

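View pics/wrist0.png

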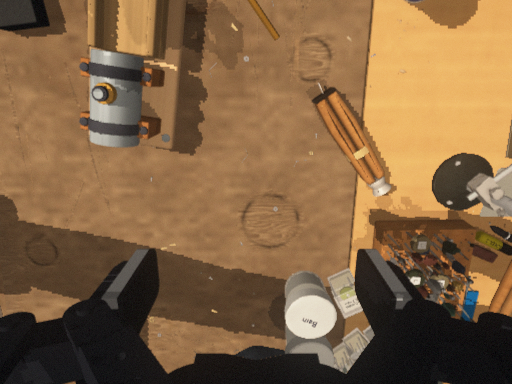

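```bash
python3 - <<'E'
from h import *
crop('side0',220,170,400,310,4,'a'); crop('scene0',190,140,350,300,4.5,'b')
q=ld('side0');w=world(q)
for u,v in [(252,240),(262,251),(285,270),(300,287),(214,188),(300,185),(358,240)]: print(u,v,w[v,u])
q=ld('scene0');w=world(q)
for u,v in [(332,163),(318,182),(308,195),(268,228),(220,280),(288,278)]: print(u,v,w[v,u])
E
```

```text
252 240 [ 0.45812054 -0.17886472  0.01799658]
262 251 [ 0.45418836 -0.22470766  0.01561489]
285 270 [ 0.44753013 -0.31629883  0.0231085 ]
300 287 [ 0.4433193  -0.37015515  0.01808369]
214 188 [0.47265827 0.02168301 0.06071156]
300 185 [7.23267139e-01 6.57149664e-04 1.95880855e-02]
358 240 [ 0.60365664 -0.34757203  0.05782325]
332 163 [ 0.44662694 -0.33947573  0.02382733]
318 182 [ 0.45365675 -0.22468712  0.02035601]
308 195 [ 0.46020103 -0.1556598   0.01568818]
268 228 [0.4812695  0.08353805 0.06980498]
220 280 [0.53007822 0.24959207 0.02068907]
288 278 [0.38579408 0.17721314 0.02324556]
```

View pics/a.png

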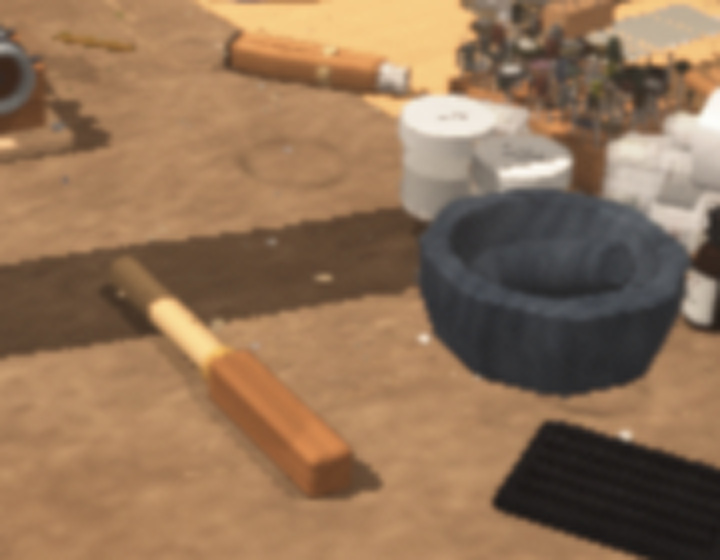

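View pics/b.png

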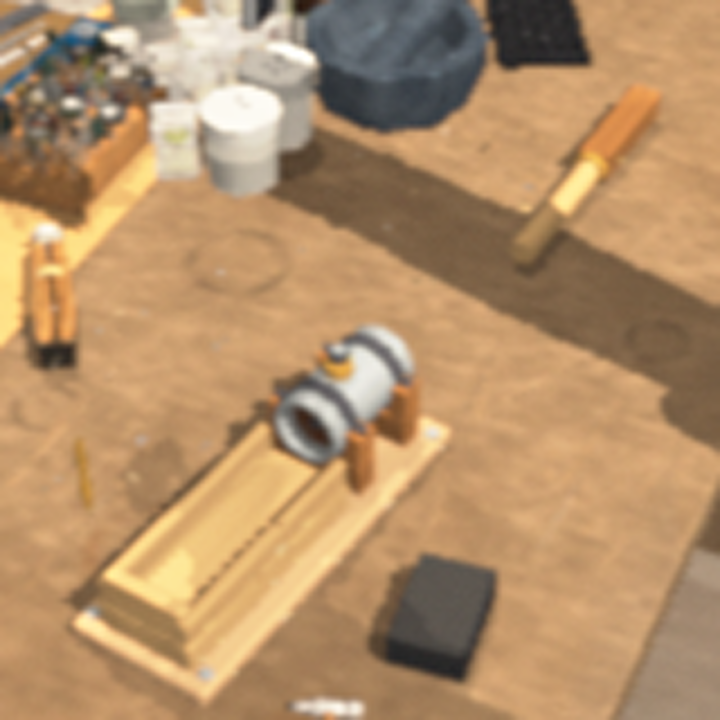

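```bash
python3 - <<'E'
from h import *
from scipy.optimize import least_squares
for n in ['wrist0','scene0','side0']:
    w=world(ld(n)); P=w[(ld(n)['d']>0)]
    m=(abs(P[:,0]-.485)<.06)&(P[:,1]>0)&(P[:,1]<.28)
    C=P[m]
    b=C[(C[:,2]>.008)&(C[:,2]<.017)]
    print(n,'board top med z',np.median(b[:,2]) if len(b) else None,len(b))
    if len(C[C[:,2]>.008])>50:
        r=cv2.minAreaRect((C[C[:,2]>.008][:,:2]*1000).astype(np.float32)); print('rect',r)
    S=C[(C[:,2]>.056)&(C[:,2]<.078)&(C[:,1]<.1)]
    if len(S)<50: continue
    def res(p,x=S):
        y=x[:,1]-.05
        u=np.array([p[1],1,0]);u/=np.linalg.norm(u)
        d=x-np.array([p[0],.05,p[2]]); d=d-np.outer(d@u,u)
        return np.linalg.norm(d,axis=1)-.022
    f=least_squares(res,[.475,0,.052],loss='soft_l1',f_scale=.002)
    print('cyl',f.x,'yaw dev deg',np.degrees(np.arctan(f.x[1])),'y range',np.percentile(S[:,1],[0.5,2,98,99.5]),np.std(f.fun),len(S))
for n in ['scene0','side0']:
    w=world(ld(n)); P=w[(ld(n)['d']>0)]
    m=(abs(P[:,0]-.45)<.05)&(P[:,1]>-.42)&(P[:,1]<-.12)&(P[:,2]>.008)&(P[:,2]<.04)
    C=P[m];print(n,'rod',len(C)); print(cv2.minAreaRect((C[:,:2]*1000).astype(np.float32)))
    H=C[C[:,2]>.0205]; print('handle top',cv2.minAreaRect((H[:,:2]*1000).astype(np.float32)),np.median(H[:,2]))
    D=C[(C[:,1]>-.26)]
    for y in np.arange(-.38,-.14,.02):
        s=C[abs(C[:,1]-y)<.01]
        if len(s): print(round(y,2),len(s),s[:,0].min().round(4),s[:,0].max().round(4),s[:,2].max().round(4))
    print('y',C[:,1].min(),C[:,1].max())
    b=P[(abs(P[:,0]-.40)<.02)&(abs(P[:,1]+.2)<.05)];print('bench z',np.median(b[:,2]),b[:,2].std())
E
```

```text
wrist0 board top med z 0.011844557779827505 3029
rect ((498.7589416503906, 87.86457824707031), (144.6680145263672, 89.82984161376953), 81.13912963867188)
cyl [0.4923375  0.15729767 0.05211549] yaw dev deg 8.939246082725594 y range [0.02290291 0.02502704 0.09861486 0.09953992] 0.001797895380608375 4290
scene0 board top med z 0.011946544145957673 664
rect ((485.100341796875, 132.79574584960938), (264.9991455078125, 119.57839965820312), 89.96699523925781)
cyl [0.49266917 0.13735475 0.05236675] yaw dev deg 7.82090848016599 y range [0.02449078 0.02727352 0.09881751 0.09974209] 0.002421450078158064 332
side0 board top med z 0.011245894170519572 461
rect ((504.6829528808594, 133.9414520263672), (250.711669921875, 89.5235824584961), 82.19493865966797)
cyl [0.49355541 0.16378405 0.05091822] yaw dev deg 9.301549570781223 y range [0.01697603 0.01815719 0.09732043 0.0986007 ] 0.003874289071410216 264
scene0 rod 326
((455.9850158691406, -257.460693359375), (216.3977508544922, 23.879310607910156), 85.96111297607422)
handle top ((456.265380859375, -261.0072021484375), (209.39820861816406, 22.368843
[... 468 characters left out ...]
e0 rod 855
((457.916259765625, -265.07904052734375), (216.7594757080078, 25.08318328857422), 85.51275634765625)
handle top ((457.8448791503906, -267.2959289550781), (208.14309692382812, 24.878570556640625), 85.51275634765625) 0.023153129646510416
-0.38 25 0.4407 0.4594 0.0231
-0.36 148 0.4384 0.4626 0.0262
-0.34 109 0.4394 0.4627 0.0266
-0.32 104 0.4409 0.4664 0.026
-0.3 102 0.4426 0.4665 0.0255
-0.28 80 0.4448 0.4678 0.026
-0.26 51 0.4475 0.4641 0.0232
-0.24 51 0.4511 0.4652 0.0221
-0.22 58 0.4532 0.4677 0.0211
-0.2 50 0.4543 0.4703 0.0219
-0.18 49 0.4553 0.4726 0.0216
-0.16 28 0.4567 0.47 0.0217
y -0.3729063801007408 -0.15646171868020342
bench z -0.00041016982072958905 0.000976086977985313
```

play_rows(
  moves=[-0.25, -0.3, 0, 0.03, 1, -0.5, -0.6, 0, 0.06, 1, -0.75, -0.85, 0.0, 0.096, 1, -0.9, -0.85, 0, 0.096, 1, -1, -0.85, 0, 0.096, 1],
)

```text
t: 0.78
ee_pos: [0.4509, -0.204, 0.2308]
eef_rot: [0.735, 0.678, -0.002, -0.001]
ft_force: [0.9, 0.5, -1.3]
finger_gap: 0.999
```

```bash
python3 - <<'E'
from h import *
st()
cap('wrist','wrist1')
w=world(ld('wrist1'));P=w.reshape(-1,3)
m=(abs(P[:,0]-.45)<.05)&(P[:,1]>-.42)&(P[:,1]<-.12)&(P[:,2]>.008)&(P[:,2]<.04)
C=P[m];print(len(C)); print(cv2.minAreaRect((C[:,:2]*1000).astype(np.float32)))
for y in np.arange(-.38,-.14,.01):
    s=C[abs(C[:,1]-y)<.005]
    if len(s): print(round(y,2),len(s),np.percentile(s[:,0],[1,99]).round(4),s[:,2].max().round(4))
E
```

```text
t 0.775
joint_positions [ 0.4618  0.5258 -0.2039  1.9469  0.1654  0.6886  0.0746]
ee_pos [ 0.4509 -0.204   0.2308]
eef_rot [ 0.7354  0.6777 -0.0023 -0.0009]
ft_force [ 0.8667  0.5214 -1.2801]
finger_gap 0.9989
3392
((458.2823181152344, -259.8715515136719), (214.9761199951172, 23.277231216430664), 85.43929290771484)
-0.37 14 [0.4432 0.4595] 0.024
-0.36 131 [0.4386 0.4616] 0.0255
-0.35 151 [0.4392 0.4622] 0.0257
-0.34 149 [0.4401 0.4628] 0.0249
-0.33 154 [0.4409 0.4634] 0.0254
-0.32 157 [0.4417 0.4654] 0.0254
-0.31 165 [0.4424 0.4659] 0.0253
-0.3 169 [0.4431 0.4666] 0.0256
-0.29 163 [0.444  0.4672] 0.0255
-0.28 178 [0.4448 0.4677] 0.0263
-0.27 188 [0.4457 0.4684] 0.0261
-0.26 170 [0.4464 0.4679] 0.0246
-0.25 138 [0.4494 0.4667] 0.0218
-0.24 142 [0.4503 0.4687] 0.0219
-0.23 151 [0.451  0.4692] 0.0222
-0.22 151 [0.4518 0.4698] 0.0218
-0.21 155 [0.4526 0.4703] 0.0222
-0.2 156 [0.4534 0.4711] 0.0225
-0.19 157 [0.4541 0.4716] 0.0223
-0.18 164 [0.4549 0.4722] 0.0229
-0.17 168 [0.4557 0.4728] 0.0225
-0.16 174 [0.4565 0.4747] 0.0227
-0.15 47 [0.4576 0.4733] 0.0217
```

View pics/wrist1.png

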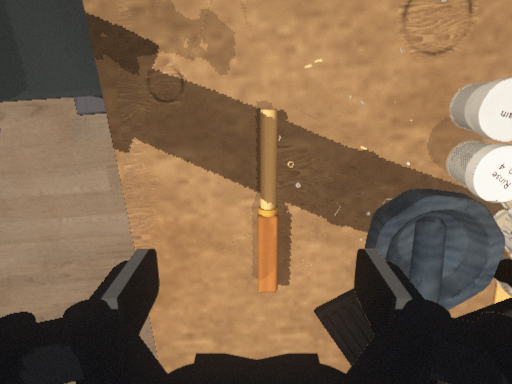

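play_rows(
  moves=[-0.25, 0.05, 0.2, 0, 1, -0.49, 0.058, 0.45, 0, 1, -0.49, 0.058, 0.65, 0, 1, -0.49, 0.058, 0.8, 0, 1, -0.49, 0.058, 0.8, 0, 1],
)

```text
t: 1.45
ee_pos: [0.4542, -0.3036, 0.0691]
eef_rot: [0.736, 0.677, -0.003, -0.002]
ft_force: [0.2, -0.2, -0.2]
finger_gap: 1.0
```

```bash
python3 - <<'E'
from h import *
st()
cap('wrist','wrist2')
E
```

```text
t 1.45
joint_positions [ 0.5814  0.8394 -0.1329  1.9211  0.2631  0.4038  0.1665]
ee_pos [ 0.4542 -0.3036  0.0691]
eef_rot [ 0.7356  0.6774 -0.0026 -0.0021]
ft_force [ 0.1951 -0.2082 -0.2103]
finger_gap 1.0004
```

View pics/wrist2.png

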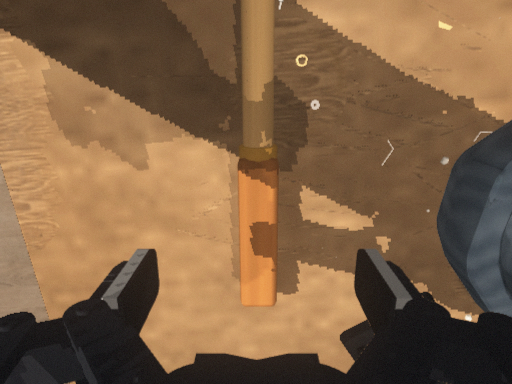

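play_rows(
  moves=[0.005, 0, 0.15, 0, 1, 0.005, 0, 0.28, 0, 1, 0.005, 0, 0.325, 0, 1, 0.005, 0, 0.325, 0, 1],
  newtons=90,
)

```text
t: 2.0
ee_pos: [0.456, -0.3033, 0.0066]
eef_rot: [0.735, 0.678, -0.002, -0.0]
ft_force: [0.2, -0.4, 0.1]
finger_gap: 0.997
```

play_rows(
  moves=[0, 0, 0, 0, 0, 0, 0, 0, 0, 0, 0, 0, 0, 0, 0, 0, 0, 0, 0, 0, 0, 0, 0, 0, 0],
  newtons=90,
)

```text
t: 2.62
ee_pos: [0.456, -0.3035, 0.0073]
eef_rot: [0.735, 0.678, -0.002, 0.0]
ft_force: [-0.4, 1.6, 6.9]
finger_gap: 0.252
```

play_rows(
  moves=[0, 0, 0, 0, 0, 0, 0, 0, 0, 0, 0, 0, 0, 0, 0],
  newtons=90,
)

```text
t: 3.0
ee_pos: [0.456, -0.3035, 0.0074]
eef_rot: [0.735, 0.678, -0.002, 0.0]
ft_force: [0.1, 0.0, 1.6]
finger_gap: 0.259
```

play_rows(
  moves=[0, 0, -0.1, 0, 0, 0, 0, -0.2, 0, 0, 0, 0, -0.2, 0, 0, 0, 0, -0.2, 0, 0],
)

```text
t: 3.5
ee_pos: [0.4557, -0.3032, 0.0467]
eef_rot: [0.736, 0.677, -0.002, -0.0]
ft_force: [-0.7, 0.1, -1.4]
finger_gap: 0.253
```

```bash
python3 - <<'E'
from h import *
st()
for n in ['wrist','side','scene']: cap(n,n+'3')
crop('side3',130,150,350,310,3.5,'c')
for n in ['wrist3','side3','scene3']:
    P=world(ld(n)).reshape(-1,3)
    m=(abs(P[:,0]-.46)<.03)&(P[:,1]>-.45)&(P[:,1]<-.12)&(P[:,2]>.03)&(P[:,2]<.075)
    C=P[m]
    print(n,len(C),C[:,1].min(),C[:,1].max())
    for y in np.arange(-.38,-.14,.02):
        s=C[abs(C[:,1]-y)<.007]
        if len(s)>3: print(round(y,2),len(s),np.percentile(s[:,0],[2,98]).round(4),np.percentile(s[:,2],[2,98]).round(4))
E
```

```text
t 3.5
joint_positions [ 0.5697  0.8785 -0.1168  1.9282  0.2744  0.3523  0.1544]
ee_pos [ 0.4557 -0.3032  0.0467]
eef_rot [ 7.355e-01  6.775e-01 -2.100e-03 -2.000e-04]
ft_force [-0.7375  0.1056 -1.4081]
finger_gap 0.2529
wrist3 19666 -0.3483803947558284 -0.19647437380705438
-0.34 1249 [0.4406 0.4636] [0.0596 0.064 ]
-0.32 1397 [0.4425 0.4648] [0.0605 0.0641]
-0.3 2348 [0.4324 0.4794] [0.0555 0.0741]
-0.28 1853 [0.4454 0.4683] [0.0598 0.0642]
-0.26 1759 [0.4479 0.4683] [0.0517 0.0628]
-0.24 1666 [0.4514 0.4686] [0.0518 0.0608]
-0.22 1928 [0.4531 0.4702] [0.052  0.0609]
-0.2 1299 [0.4545 0.4717] [0.0519 0.0608]
side3 845 -0.37202108707723397 -0.15498616968455103
-0.36 100 [0.439  0.4618] [0.042  0.0642]
-0.34 87 [0.4401 0.4633] [0.0425 0.0642]
-0.32 151 [0.4376 0.4775] [0.0443 0.0739]
-0.3 63 [0.4318 0.4688] [0.0471 0.0742]
-0.28 11 [0.4459 0.4684] [0.042  0.0619]
-0.26 13 [0.4483 0.4519] [0.0478 0.0563]
-0.24 11 [0.4526 0.4545] [0.0471 0.0537]
-0.22 17 [0.4537 0.4575] [0.0479 0.0569]
-0.2 23 [0.4551 0.4608] [0.0482 0.0599]
-0.18 35 [0.4569 0.466 ] [0.0461 0.0607]
-0.16 23 [0.4586 0.4726] [0.0477 0.0599]
scene3 331 -0.359597013343247 -0.14886962794331626
-0.32 10 [0.4523 0.463 ] [0.061  0.0651]
-0.3 50 [0.4311 0.4804] [0.0478 0.0742]
-0.28 26 [0.4445 0.4662] [0.0463 0.066 ]
-0.26 27 [0.4462 0.4658] [0.0456 0.0636]
-0.24 15 [0.4508 0.4662] [0.0481 0.0622]
-0.22 13 [0.4522 0.4666] [0.0521 0.061 ]
-0.2 19 [0.4538 0.4698] [0.0482 0.0626]
-0.18 20 [0.4551 0.4723] [0.0485 0.0617]
-0.16 28 [0.4583 0.4745] [0.0434 0.0624]
```

View pics/c.png

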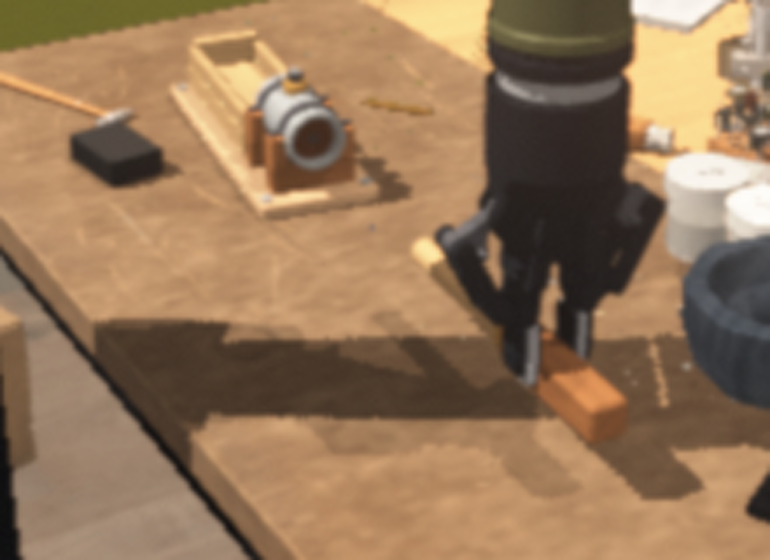

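View pics/wrist3.png

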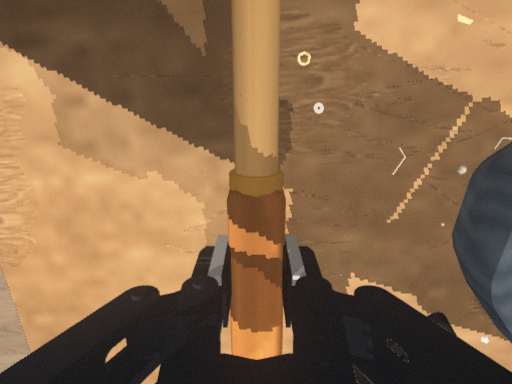

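```bash
python3 - <<'E'
from h import *
u=np.array([.1555,.9878]); n=np.array([.9878,-.1555]); p0=np.array([.4923,.05])
for f in ['wrist0','scene0','scene3','side0','side3']:
    P=world(ld(f)).reshape(-1,3); d=P[:,:2]-p0; s=d@u; l=d@n
    b=(abs(l)<.06)&(abs(s)<.3)
    S=b&(P[:,2]>.066)&(P[:,2]<.078)&(abs(l)<.02)
    B=b&(P[:,2]>.009)&(P[:,2]<.015)&(abs(l)<.047)
    R=b&(P[:,2]>.04)&(P[:,2]<.056)&(s>.06)&(abs(l)<.04)
    boss=b&(P[:,2]>.080)&(P[:,2]<.095)&(s<.06)
    print(f,'sleeve s',np.percentile(s[S],[0,1,99,100]).round(4),'l',np.median(l[S]).round(4),'board s',np.percentile(s[B],[0,1,99,100]).round(4),'l',np.percentile(l[B],[1,99]).round(4),
     'boss',s[boss].mean().round(4),l[boss].mean().round(4))
    if R.sum(): print('   rails s',s[R].max().round(4),'l',np.percentile(l[R],[1,99]).round(4))
E
```

```text
wrist0 sleeve s [-0.0262 -0.0251  0.0532  0.054 ] l 0.0046 board s [-0.0339 -0.0323  0.1097  0.1124] l [-0.0432  0.045 ] boss 0.0205 0.002
   rails s 0.1036 l [-0.029   0.0302]
scene0 sleeve s [-0.0272 -0.0255  0.0541  0.055 ] l -0.0059 board s [-0.2966 -0.2708  0.212   0.2128] l [-0.0456  0.0412] boss 0.0229 -0.001
   rails s 0.2058 l [-0.0308  0.0292]
scene3 sleeve s [-0.0282 -0.0255  0.0539  0.0546] l -0.0062 board s [-0.0345 -0.0288  0.2119  0.2135] l [-0.0456  0.0401] boss 0.0227 -0.0017
   rails s 0.2054 l [-0.0313  0.0296]
side0 sleeve s [-0.0323 -0.0317  0.0491  0.0504] l -0.0046 board s [-0.2985 -0.2925  0.1975  0.2033] l [-0.0433  0.0445] boss 0.0135 0.0009
   rails s 0.2057 l [-0.0288  0.0308]
side3 sleeve s [-0.0326 -0.0306  0.049   0.0558] l -0.0046 board s [-0.0416 -0.0382  0.1986  0.2036] l [-0.0432  0.0436] boss 0.013 0.0001
   rails s 0.2012 l [-0.0289  0.0301]
```

play_rows(
  moves=[0.2, -0.01, 0, 0.03, 0, 0.4, -0.02, 0, 0.06, 0, 0.6, -0.03, 0, 0.094, 0, 0.748, -0.038, 0, 0.094, 0, 0.748, -0.038, 0, 0.094, 0],
)

```text
t: 4.28
ee_pos: [0.4604, -0.1499, 0.0456]
eef_rot: [0.758, 0.652, -0.002, -0.002]
ft_force: [-0.6, -0.5, -1.3]
finger_gap: 0.254
```

```bash
cat > g.py <<'E'
from h import *
u=np.array([.1555,.9878]); n=np.array([.9878,-.1555]); p0=np.array([.4923,.05])
def rep():
    s=env.get_state(); d=np.array(s['ee_pos'][:2])-p0
    q=s['eef_rot']; print('TCP s,l',d@u,d@n,'z',s['ee_pos'][2],'yaw',90-2*np.degrees(np.arctan2(q[1],q[0])),'F',np.round(s['ft_force'],1),'t',s['t'],'gap',s['finger_gap'])
E
python3 - <<'E'
from g import *
rep()
for k in ['wrist','scene']: cap(k,k+'4')
for f in ['wrist4','scene4']:
    P=world(ld(f)).reshape(-1,3); d=P[:,:2]-p0; s=d@u; l=d@n
    for a in np.arange(-.2,-.02,.02):
        m=(abs(s-a)<.007)&(abs(l)<.02)&(P[:,2]>.03)&(P[:,2]<.08)
        if m.sum()>4: print(f,round(a,2),m.sum(),np.percentile(l[m],[2,98]).round(4),np.percentile(P[m,2],[2,98]).round(4))
    m=(s<-.035)&(s>-.12)&(abs(l)<.02)&(P[:,2]>.03)&(P[:,2]<.08)
    print('tip s',s[m].max() if m.any() else None)
    m=(s>-.035)&(s<.07)&(abs(l)<.016)&(P[:,2]>.066)&(P[:,2]<.078)
    print('mouth s',np.percentile(s[m],[0,1,99,100]) if m.any() else None)
crop('scene4',190,140,350,300,4.5,'d')
E
```

```text
TCP s,l -0.20240037352170515 -0.0004771372764277518 z 0.045632341916803085 yaw 8.604942832742267 F [-0.6 -0.5 -1.3] t 4.275 gap 0.25401227685659633
wrist4 -0.2 1983 [-0.0121  0.0194] [0.0577 0.0781]
wrist4 -0.18 1836 [-0.0129  0.01  ] [0.0587 0.0632]
wrist4 -0.16 1780 [-0.0119  0.0087] [0.0508 0.0619]
wrist4 -0.14 1660 [-0.0102  0.0068] [0.0509 0.0598]
wrist4 -0.12 1919 [-0.0104  0.0066] [0.051 0.06 ]
wrist4 -0.1 1427 [-0.0106  0.0066] [0.0509 0.06  ]
tip s -0.09680590163331161
mouth s None
scene4 -0.2 59 [-0.0198  0.0151] [0.0466 0.0788]
scene4 -0.18 35 [-0.0137  0.0082] [0.043  0.0647]
scene4 -0.16 34 [-0.0115  0.0083] [0.0464 0.0633]
scene4 -0.14 22 [-0.0098  0.0032] [0.0475 0.0606]
scene4 -0.12 23 [-0.0104  0.0035] [0.0484 0.0606]
scene4 -0.1 23 [-0.0113  0.0039] [0.047  0.0604]
scene4 -0.08 22 [-0.0102  0.0027] [0.0481 0.0599]
scene4 -0.06 39 [-0.0099  0.0061] [0.0437 0.0602]
tip s -0.04965586693043531
mouth s [-0.02825708 -0.02539764  0.05437442  0.05572633]
```

View pics/d.png

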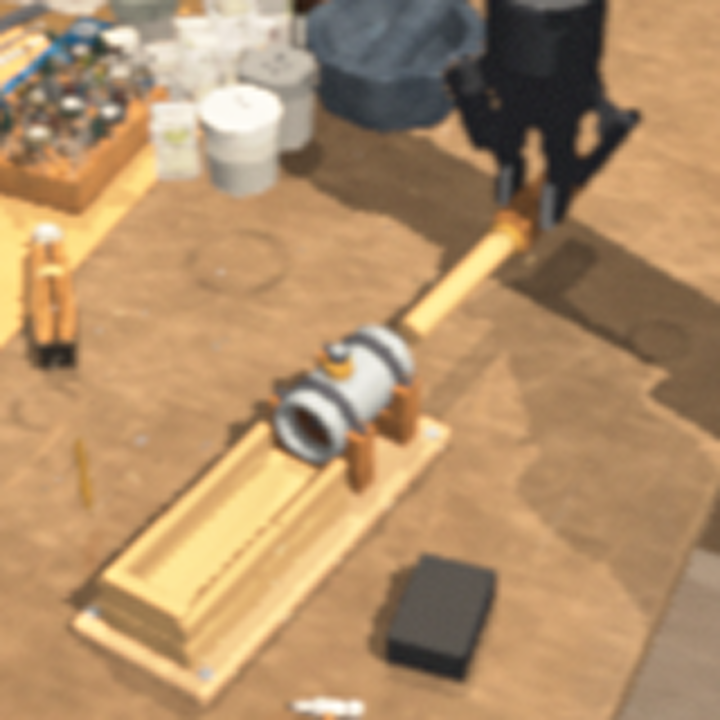

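View pics/wrist4.png

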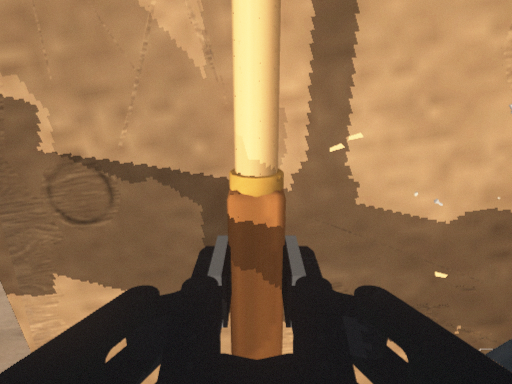

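play_rows(
  moves=[0.03, 0.008, -0.005, 0.007, 0, 0.08, 0.008, -0.005, 0.007, 0, 0.13, 0.009, -0.005, 0.007, 0, 0.18, 0.009, -0.005, 0.007, 0, 0.23, 0.009, -0.005, 0.007, 0],
)

```text
t: 5.0
ee_pos: [0.4682, -0.1108, 0.0468]
eef_rot: [0.763, 0.647, -0.004, 0.0]
ft_force: [-2.2, -10.7, -0.4]
finger_gap: 0.257
```

```bash
python3 - <<'E'
from g import *
rep()
cap('scene','scene5');crop('scene5',190,140,350,300,4.5,'e')
E
```

```text
TCP s,l -0.16260314783234395 0.0012135364983835186 z 0.04680327365015004 yaw 9.383546288035703 F [ -2.2 -10.7  -0.4] t 5.0 gap 0.25685558061475067
```

View pics/e.png

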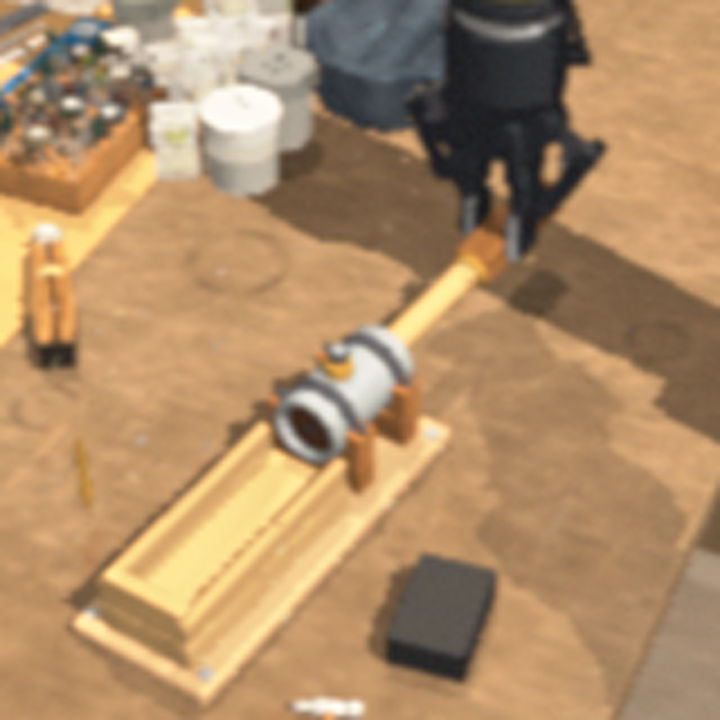

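play_rows(
  moves=[0.06, -0.004, 0, -0.008, 0, 0.11, -0.004, 0, -0.008, 0, 0.16, -0.005, 0, -0.008, 0, 0.21, -0.006, 0, -0.008, 0, 0.25, -0.006, 0, -0.008, 0],
)

```text
t: 5.68
ee_pos: [0.4756, -0.0595, 0.0465]
eef_rot: [0.76, 0.65, -0.004, 0.0]
ft_force: [0.5, 0.1, -2.0]
finger_gap: 0.256
```

```bash
python3 - <<'E'
from g import *
rep()
cap('scene','scene6');crop('scene6',190,140,350,300,4.5,'e6')
E
```

```text
TCP s,l -0.11071902472942707 0.0005064340441615575 z 0.046546297296876975 yaw 8.962167783846624 F [ 0.5  0.1 -2. ] t 5.675 gap 0.2560145957224267
```

View pics/e6.png

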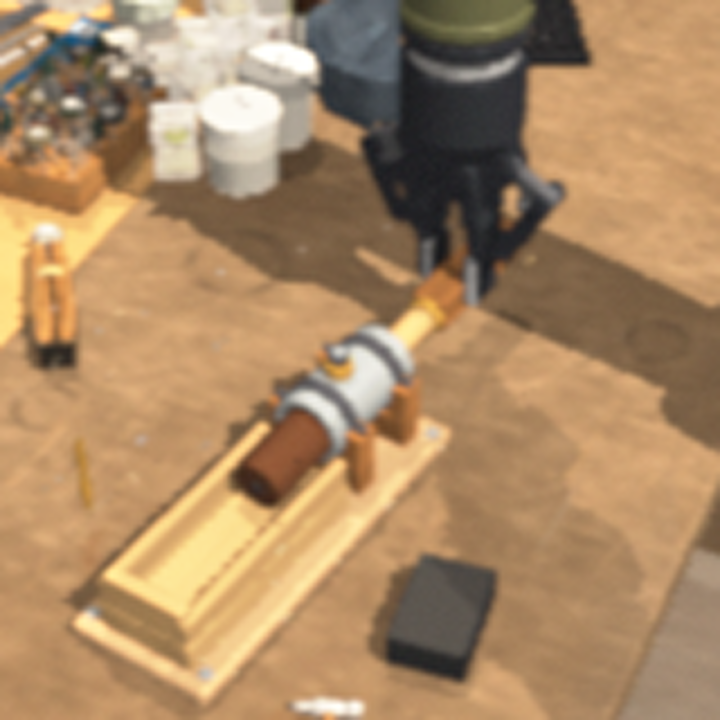

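play_rows(
  moves=[0.04, 0, 0, 0, 0, 0.08, 0, 0, 0, 0, 0.12, 0, 0, 0, 0, 0.145, 0, 0, 0, 0, 0.145, 0, 0, 0, 0],
)

```text
t: 6.35
ee_pos: [0.4805, -0.0281, 0.0463]
eef_rot: [0.759, 0.651, -0.003, -0.0]
ft_force: [0.2, 0.0, -1.0]
finger_gap: 0.255
```

```bash
python3 - <<'E'
from g import *
rep()
cap('scene','scene7');crop('scene7',190,140,350,300,4.5,'e7')
E
```

```text
TCP s,l -0.07896854714551138 0.0004596110165591918 z 0.04630601714024089 yaw 8.758089778920336 F [ 0.2  0.  -1. ] t 6.35 gap 0.25516758814491075
```

View pics/e7.png

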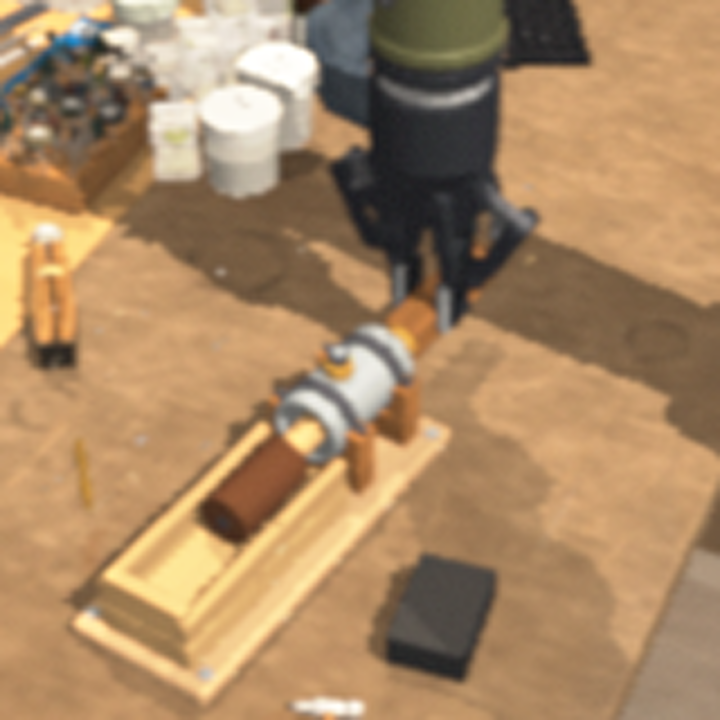

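play_rows(
  moves=[-0.1, 0, 0, 0, 0, -0.25, 0, 0, 0, 0, -0.4, 0, 0, 0, 0, -0.55, 0, 0, 0, 0, -0.7, 0, 0, 0, 0],
)

```text
t: 7.02
ee_pos: [0.4585, -0.1684, 0.047]
eef_rot: [0.759, 0.651, -0.003, -0.0]
ft_force: [1.0, -0.1, -1.2]
finger_gap: 0.25
```

play_rows(
  moves=[-0.15, 0, 0, 0, 0, -0.3, 0, 0, 0, 0, -0.3, 0, 0, 0, 0],
)

```text
t: 7.4
ee_pos: [0.448, -0.2314, 0.0473]
eef_rot: [0.761, 0.648, -0.004, 0.001]
ft_force: [-0.4, -0.1, -1.8]
finger_gap: 0.253
```

```bash
python3 - <<'E'
from g import *
rep();st()
cap('scene','scene8');crop('scene8',190,140,350,300,4.5,'e8')
cap('wrist','wrist8')
P=world(ld('wrist8')).reshape(-1,3); d=P[:,:2]-p0; s=d@u; l=d@n
for a in np.arange(-.32,-.1,.02):
        m=(abs(s-a)<.007)&(abs(l)<.011)&(P[:,2]>.03)&(P[:,2]<.08)
        if m.sum()>4: print(round(a,2),m.sum(),np.percentile(l[m],[2,98]).round(4),np.percentile(P[m,2],[2,98]).round(4))
E
```

```text
TCP s,l -0.28486000623762975 1.2429423956512704e-05 z 0.047310758582469116 yaw 9.187915372191725 F [-0.4 -0.1 -1.8] t 7.4 gap 0.25319598486082423
t 7.4
joint_positions [ 0.4146  0.8535 -0.0573  2.0575  0.2183  0.2399  0.0042]
ee_pos [ 0.448  -0.2314  0.0473]
eef_rot [ 7.615e-01  6.482e-01 -4.300e-03  6.000e-04]
ft_force [-0.4044 -0.1132 -1.7558]
finger_gap 0.2532
-0.32 1124 [-0.0104  0.0104] [0.0617 0.0647]
-0.3 1332 [-0.0106  0.0104] [0.0619 0.0648]
-0.28 1606 [-0.0105  0.0106] [0.0621 0.0759]
-0.26 1713 [-0.0105  0.0104] [0.0617 0.0646]
-0.24 1761 [-0.0102  0.0097] [0.0523 0.0634]
-0.22 1666 [-0.0092  0.008 ] [0.0522 0.0612]
-0.2 1911 [-0.0091  0.008 ] [0.0523 0.0611]
-0.18 1444 [-0.0092  0.0081] [0.052  0.0612]
```

View pics/e8.png

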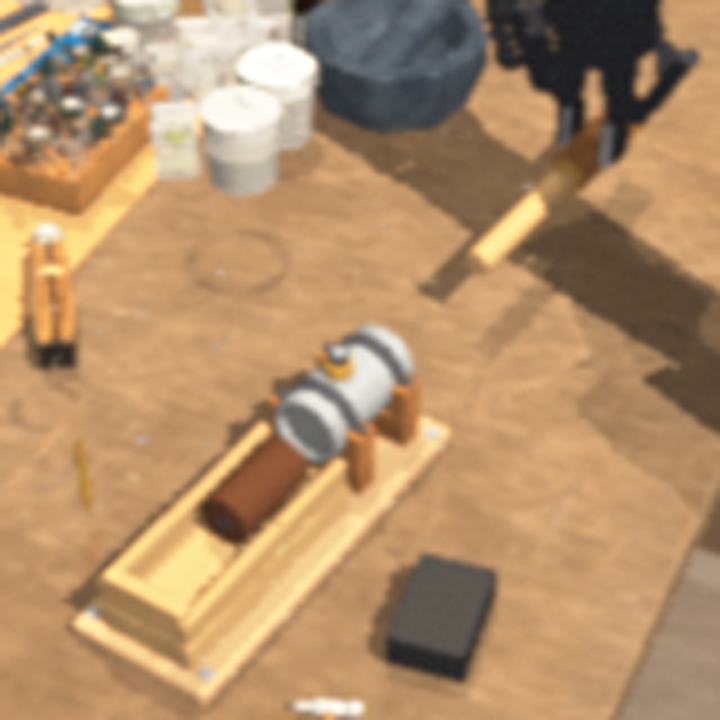

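play_rows(
  moves=[0, 0, 0.08, 0, 0, 0, 0, 0.14, 0, 0, 0, 0, 0.18, 0, 0, 0, 0, 0.195, 0, 0, 0, 0, 0.2, 0, 0],
)

```text
t: 8.12
ee_pos: [0.4485, -0.2272, 0.0073]
eef_rot: [0.76, 0.65, -0.003, -0.001]
ft_force: [-0.7, 1.5, 9.5]
finger_gap: 0.256
```

```bash
python3 - <<'E'
from g import *
rep()
E
```

```text
TCP s,l -0.28064613033421604 -0.00017402500187716698 z 0.007338790629491797 yaw 8.85373332245976 F [-0.7  1.5  9.5] t 8.125 gap 0.25601750337310125
```

play_rows(
  moves=[0, 0, 0, 0, 0.4, 0, 0, 0, 0, 0.7, 0, 0, 0, 0, 1, 0, 0, 0, 0, 1, 0, 0, 0, 0, 1],
)

```text
t: 8.75
ee_pos: [0.4485, -0.2273, 0.0073]
eef_rot: [0.76, 0.65, -0.003, -0.001]
ft_force: [-0.5, -0.2, -0.1]
finger_gap: 0.999
```

play_rows(
  moves=[0, 0, -0.1, 0, 1, 0, 0, -0.3, 0, 1, 0, 0, -0.6, 0, 1, 0, 0, -0.8, 0, 1, 0, 0, -0.8, 0, 1],
)

```text
t: 9.38
ee_pos: [0.4513, -0.2276, 0.1702]
eef_rot: [0.76, 0.65, -0.002, 0.002]
ft_force: [0.1, 0.0, -0.6]
finger_gap: 1.002
```

```bash
python3 - <<'E'
from g import *
rep();st()
cap('scene','scene9');crop('scene9',190,140,350,300,4.5,'e9')
cap('wrist','wrist9');cap('side','side9')
for f in ['wrist9','side9','scene9']:
    P=world(ld(f)).reshape(-1,3); d=P[:,:2]-p0; s=d@u; l=d@n
    for a in np.arange(-.34,-.1,.03):
        m=(abs(s-a)<.007)&(abs(l)<.02)&(P[:,2]>.008)&(P[:,2]<.04)
        if m.sum()>4: print(f,round(a,2),m.sum(),np.percentile(l[m],[2,98]).round(4),np.percentile(P[m,2],[2,98]).round(4))
P=world(ld('scene9')).reshape(-1,3); d=P[:,:2]-p0; s=d@u; l=d@n
m=(abs(l)<.012)&(s>.056)&(s<.19)&(P[:,2]>.045)&(P[:,2]<.07); print('core s',s[m].min(),s[m].max(),P[m,2].max())
for k in [0,9]:
    w=world(ld(f'scene{k}'))
    print([w[v,uu].round(3).tolist() for uu,v in [(288,276),(262,310),(201,205),(266,225)]])
E
```

```text
TCP s,l -0.2806008422392446 0.0027062456895116296 z 0.1702230033171962 yaw 8.885981367568803 F [ 0.1  0.  -0.6] t 9.375 gap 1.0015356680255354
t 9.375
joint_positions [ 0.4614  0.6288 -0.1421  1.9885  0.1753  0.5339  0.04  ]
ee_pos [ 0.4513 -0.2276  0.1702]
eef_rot [ 0.7598  0.6502 -0.0019  0.0022]
ft_force [ 0.0676  0.0334 -0.5601]
finger_gap 1.0015
wrist9 -0.34 253 [-0.0122  0.0113] [0.0203 0.0249]
wrist9 -0.31 378 [-0.0118  0.0109] [0.0208 0.0249]
wrist9 -0.28 411 [-0.0125  0.0105] [0.0206 0.025 ]
wrist9 -0.25 446 [-0.0122  0.0102] [0.0158 0.0251]
wrist9 -0.22 358 [-0.0096  0.0075] [0.0128 0.0217]
wrist9 -0.19 407 [-0.0102  0.0072] [0.0122 0.0218]
wrist9 -0.16 435 [-0.0099  0.0069] [0.0136 0.0219]
side9 -0.34 86 [-0.0111  0.0115] [0.0092 0.0252]
side9 -0.31 59 [-0.0113  0.01  ] [0.0089 0.0257]
side9 -0.28 53 [-0.0117  0.0107] [0.0095 0.0248]
side9 -0.25 36 [-0.0114  0.0101] [0.0109 0.0253]
side9 -0.22 31 [-0.0081  0.0081] [0.0105 0.022 ]
side9 -0.19 30 [-0.0078  0.0065] [0.0091 0.022 ]
side9 -0.16 24 [-0.0084  0.0042] [0.0092 0.0215]
scene9 -0.34 14 [-0.0115  0.0074] [0.0114 0.0261]
scene9 -0.31 23 [-0.0137  0.0077] [0.0113 0.0262]
scene9 -0.28 28 [-0.0137  0.0082] [0.0112 0.0263]
scene9 -0.25 32 [-0.0141  0.0088] [0.0108 0.026 ]
scene9 -0.22 19 [-0.0106  0.0038] [0.0128 0.0233]
scene9 -0.19 19 [-0.0104  0.0038] [0.0132 0.0223]
scene9 -0.16 19 [-0.01    0.0029] [0.0099 0.0222]
scene9 -0.13 26 [-0.0108  0.0056] [0.0088 0.0217]
core s 0.07269390359865344 0.13427662465026843 0.06518185550933166
[[0.389, 0.169, 0.021], [0.408, 0.275, 0.005], [0.727, 0.019, 0.015], [0.489, 0.079, 0.073]]
[[0.389, 0.17, 0.021], [0.406, 0.278, 0.01], [0.725, 0.022, 0.017], [0.491, 0.075, 0.07]]
```

View pics/scene9.png

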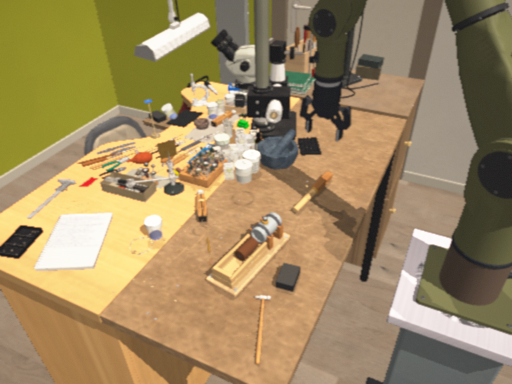

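View pics/e9.png

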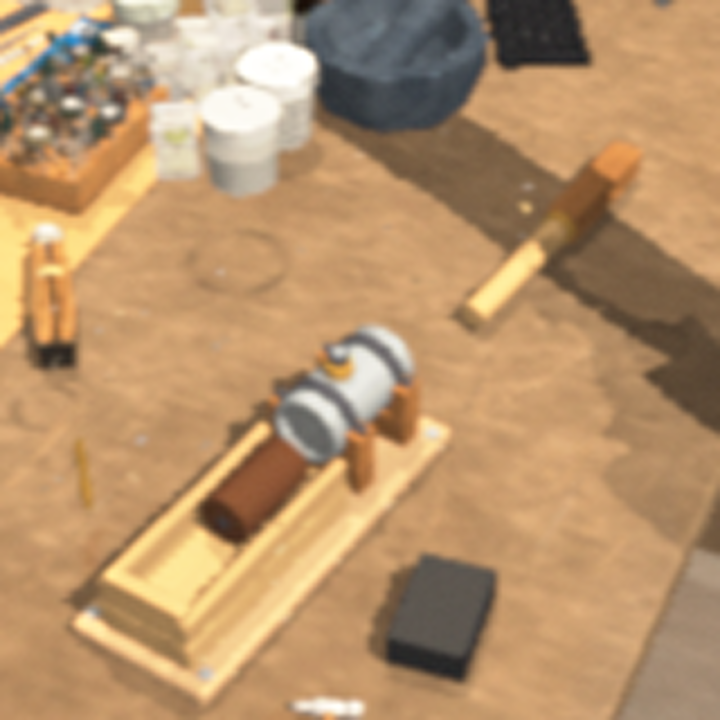

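View pics/side9.png

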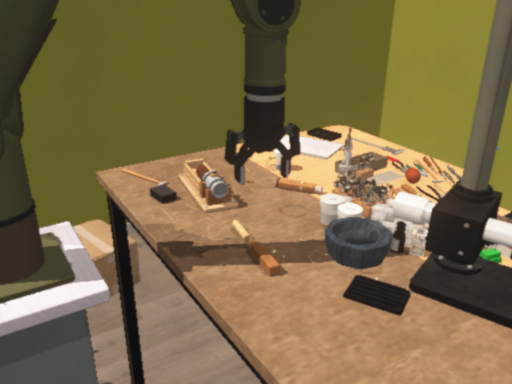

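The pictures show the core lying in the channel, from s=0.073 to 0.134 with the exit at 0.054. The rod lies flat on the bench with its handle top at 24–25 mm. The gripper is clear of everything and the bystanders have not moved.

```bash
python3 - <<'E'
from h import *
print(env.hand_in())
E
```

```text
the job is handed in; nothing more can be done
None
```

The core is out of the sleeve and lying in the run-out channel. The rod has been drawn out and laid flat on the bench, and the job was handed in at about 9.5 s.

I gripped the rod by its square handle, lined it up with the bore and pushed the core straight through. The wrist force at the ends of the moves was about 11 N at most.

Last checks before handing in:
- **Core:** the scene camera puts its near face about 18 mm beyond the sleeve exit. Its measured length was 61 mm, against the 60 mm given. The gripper stayed behind the sleeve throughout.
- **Rod:** it rests level, with the handle top at 24–25 mm and the dowel top at about 22 mm, and its tip is well clear of the cradle board.
- **Gripper:** it is open, with the fingertips about 0.17 m above the bench, and touches nothing.
- **Bystanders:** the block, hammer and ring clamp look unmoved in the before and after pictures. I did not single out the jar for its own check, but the arm never went near any of them.

The cameras differed by about 5 mm along the bore in locating the sleeve: the side camera placed it nearer the robot's right than the other two did. I used the wrist and scene values, and the pictures taken during the push agreed with them.

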